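Earth check on a second-hand sandwich press

ROBOT

A 6-joint arm with a two-finger parallel gripper is mounted at the origin on the work surface. World frame = base frame: x ahead of the robot, y to its left, z up, the work surface at z = 0. Lengths are in mm, angles in rad, forces in N, time in s.
With the tool pointing down it reaches from about 200 to 875 mm from the base axis. Payload 3.4 kg.
Tool frame: the origin (TCP) lies between the finger pads; the fingertips stand env.nose_length ahead of it and the grasp point (between the pads) is the TCP (env.nose_length is the distance from the TCP to the fingertips, in mm); z points along the fingers, y is the direction in which the jaws open and shut (so a half turn about z gives the same grasp; the last joint's range is limited). The gripper opens to 94 mm and grips with 3 to 60 N. Pads are 16 mm wide; open, the fingers measure 119 mm over their backs; the gripper's body (75 mm by 177 mm) begins 78 mm behind the grasp point.
Start: joints at [1.038, 0.276, 1.505, -0, 1.361, -0.121], TCP at [230.169, 526.959, 224.493] pointing down, gripper open.
Joint ranges: [-2.89, 2.89], [-0.75, 2.08], [0.22, 2.7], [-1.18, 4.32], [0.11, 2.71], [-2.7, 2.7]. Speed limits (rad/s): [2.57, 2.57, 3.14, 3.14, 3.14, 3.14].

INTERFACE

Orientations are given as a 3x3 rotation matrix whose columns are the frame's x, y, z axes.
In Python, from cell import status, read_camera, order, finder, env gives the robot as it stands. The module is installed in compiled form; this text tells all that it offers.
- The arm moves only by the shell command python3 -m handwheel 'ROWS' [FORCE]. ROWS is JSON, a list that holds one entry, the list of rows, each a list of 7 numbers: the shift along the tool's x, y, z in mm, then the turn, a rotation vector about the tool's x, y, z in rad, then the finger opening in mm, from 0 to 94. A call has exactly 8 rows; each row shifts and turns the commanded pose from where the row before left it, along the tool's axes as they then stand; what a row does not reach is not made up. A row lasts 1/12 s, in which the tool goes at most 41.7 mm and 7.16 degrees, less where a joint would pass 70% of its speed; a pose out of reach is approached as far as the arm can. A call with a gripper value outside its range is refused whole. The fingers move at their own pace and stop on an object; FORCE is the grip in N (left out, the last holds). Time passes only in rows, so rows that do not move let the fingers close, or fill a call up. It gives the time, the measured TCP pose, the force and the opening at its end, in the units of the state.
- status.get_state(): the state, without advancing time (a new reading comes with each control period).
- read_camera(name): name is "scene" or "side" or "wrist"; returns a dict with "color" (420x560x3 uint8, blue, green, red), "fx", "fy", "cx", "cy" (pixels), "world_from_camera" (4x4, takes a point from camera to world coordinates). Camera axes: x right, y up, looking along -z (the intrinsics and any distortion apply to the point x, -y, -z); pixel columns grow to the right and rows downward; lengths in mm; the calibration is good to about 2 mm. A picture is of the moment at which its call begins. There is no depth.
- order.sign_off(): hands the job in, once; it reports no verdict.
Trained networks look in a picture, given as the dict that the camera call returned (one of the last four; its "shot" number tells which), for a name from the list of things; names that differ only in an ending like _2 or _b are one class to them, and where a whole thing is asked for, a point or a joint stands for the part that bears it (a point fixed in the world has none). Each returns a list of dicts, best first, with "score" (0 to 1); they miss things now and then, are a little off and sometimes report something else, mostly with a low value. They report only what shows in the picture. A call takes as long as a camera call. They do not tell look-alikes from the thing itself.
- finder.trace(picture, target): "mask" (420x560 bool, what is visible of it) and "rect" ([centre column, centre row, width, height] in pixels, round what is visible of it).
- finder.mark_of(picture, target): "point" ([column, row] in pixels: a listed point, or the origin of a listed thing).
The state is a dict: "time_s": time; "joints": joint angles; "joint_vel": joint speeds; "tau": joint torques, N m; "tcp_pos": TCP position; "tcp_rot": TCP orientation; "contact_force": force on the tool from outside, world axes, zero at the start; "wrist_torque": the same for the moment, N m; "width": finger opening in mm.
Only numpy, scipy, OpenCV 4.12 (cv2) and the standard library are available. Lean on these libraries where they do the work, as an engineer would, in place of code of your own. Each camera call takes 0.05 s, during which the arm holds its last target. There are 200 camera calls.

TASK

Get the sandwich press ready for its earth check: gently lower its open lid until it is fully closed, without letting it slam, and only then take the test probe out of its stand by the handle. Hold the probe upright with its tip on the round steel stud on top of the lid (not the square badge), pressing lightly so that the spring tip is pushed about half-way in, keep it so for two seconds and finish while still holding it there. Leave the other things on the bench alone.

Things in the scene. Friction and masses are not known exactly. Their poses are not given: they have to be found in the camera images.
- press: second-hand sandwich press (the contact grill with the open white lid), base 220 x 240 mm and 58 mm high, fixed to the bench. Origin under the centre of the base; its x axis points from the handle side to the hinge side, z up.
- lid (a joint): opening angle of the lid of the press, rad: 0 = fully closed, grows as it opens (starts between 0.6 and 1.05). The stiff hinge keeps the lid wherever it is left; closing takes about 2 to 5 N at the handle and meets a solid stop at 0.
- lid_hinge (a point): point on the hinge line of the lid, 105 mm along the press's x from its origin, 58 mm up; the hinge line runs along the press's y. With the lid shut the lid is a slab 210 x 236 x 30 mm whose underside lies at hinge height and whose top is 88 mm above the table.
- lid_handle (a point): middle of the lid's black handle bar: round, 18 mm thick, 144 mm long, parallel to the hinge, on the lid's free edge. In the lid's own axes (those of the press when shut) it lies 250 mm from the hinge line towards the robot side and 15 mm above it.
- stud_top (a point): centre of the flat top face of the round steel earth stud on top of the lid. The stud is 24 mm across and 5 mm high, with a flat dark ring round its foot; it is near the hinge, on the right half as seen from the handle side (80 mm from the hinge line, 55 mm towards the press's -y). Its top is 93 mm above the table when the lid is shut. The square 24 mm steel badge on the other half of the lid, nearer the handle, is not it.
- stand: grey probe stand, a block 80 x 80 x 70 mm high with one 19 mm hole from above, 62 mm deep, at its middle; fixed to the bench. Origin under its centre.
- probe: cordless test probe, 150 g to 220 g, hanging upright in the stand by its flange. Origin at the centre of the flange's underside, z up along the probe towards the handle. Flange: 36 mm across, 6 mm thick. Above it a square black handle 22 x 22 mm, 70 mm tall, faces square to the probe's x and y axes (top 76 mm above the origin). Below it a steel barrel 14 mm thick and 30 mm long, then the thin spring tip.
- probe_tip (a joint): how far the spring tip is pushed into the barrel, m: 0 = fully out, 0.020 = fully in. The spring takes about 1.8 N to start, 5 N half-way and 8 N fully in; beyond that the probe is rigid.
- probe_point (a point): rounded end of the probe's spring tip (8 mm thick); 54 mm below the probe's origin when fully out.
- screwdriver: screwdriver, 170 mm long, lying on the table near the stand; loose, to be left alone.
- power_brick: black mains adapter block, 60 x 100 x 32 mm, near the stand, origin under its middle; loose, to be left alone.
- multimeter: grey multimeter lying flat, 150 x 75 x 35 mm, origin under its middle; loose, to be left alone.
- screw_bowl: white bowl, 90 mm across, 40 mm high, origin under its middle; loose, to be left alone.
- mug: blue mug, 80 mm across, 95 mm high, origin under its middle; loose, to be left alone.
- tape_roll: cardboard roll core, 100 mm across, 48 mm high, origin under its middle; loose, to be left alone.
- remote: black remote control, 160 x 45 x 18 mm, lying flat, origin under its middle; loose, to be left alone.
Not all that is in view belongs to the job. Leave any blue or green look-alike of the probe alone. Leave any green or orange look-alike of the stand alone.

How it is judged:
By the outcome, as a careful person would: the job done as asked, in the order asked, and still so for the second after the job is handed in, while the arm keeps its last pose, push and grip.
It also fails if it takes over 69 s, if anything falls off the work surface, if the arm or the gripper's body presses on something with over 40 N, if the wrist force passes 120 N, or if a joint passes its speed limit or range.

## Working session

There is one attempt and no reset: what is moved stays moved. The work goes in short steps, Python scripts to look and compute and a shell command to move; the robot and the scene stay as the last step left them, time stands still between calls to the robot, and variables do not carry over. Pictures are saved under pics/ and viewed, on a budget of 10 in all, crops included, one or two more only if the job needs it, and the job is handed in when it is done.

```bash
mkdir -p pics
cat > h.py <<'E'
import numpy as np, cv2
from cell import status, read_camera, order, finder, env
def ray(p,uv):
    T=np.array(p["world_from_camera"]);d=np.array([(uv[0]-p["cx"])/p["fx"],-(uv[1]-p["cy"])/p["fy"],-1.])
    return T[:3,3],T[:3,:3]@d
def atz(p,uv,z):
    o,d=ray(p,uv);return o+d*(z-o[2])/d[2]
def tri(obs):
    A=np.zeros((3,3));b=np.zeros(3)
    for p,uv in obs:
        o,d=ray(p,uv);d=d/np.linalg.norm(d);M=np.eye(3)-np.outer(d,d);A+=M;b+=M@o
    return np.linalg.solve(A,b)
def proj(p,X):
    T=np.linalg.inv(np.array(p["world_from_camera"]));c=T[:3,:3]@np.array(X)+T[:3,3]
    return np.array([p["cx"]+p["fx"]*c[0]/-c[2],p["cy"]-p["fy"]*c[1]/-c[2]])
E
python3 - <<'E'
from h import *
np.set_printoptions(precision=1,suppress=True)
ims=[];P={}
for n in["scene","side"]:
    p=read_camera(n);P[n]=p;ims.append(p["color"]);print(n,[k for k in p],p["fx"],np.array(p["world_from_camera"])[:3,3])
    for t in["press","lid_hinge","lid_handle","stud_top","stand","probe","probe_point"]:
        print(t,[(round(r["score"],2),np.round(r["point"])) for r in finder.mark_of(p,t)][:4])
cv2.imwrite("pics/a.png",ims[0]);cv2.imwrite("pics/b.png",ims[1])
print(env.nose_length,status.get_state())
E
```

```text
scene ['color', 'fx', 'fy', 'cx', 'cy', 'world_from_camera', 'shot'] 421.3788547086633 [920.8 485.1 949.8]
press [(0.87, array([219., 189.]))]
lid_hinge [(0.91, array([179., 191.])), (0.43, array([352., 292.]))]
lid_handle [(0.84, array([227., 114.])), (0.41, array([255., 316.])), (0.19, array([299., 303.]))]
stud_top [(0.82, array([175., 151.]))]
stand [(0.64, array([384., 225.])), (0.62, array([295., 305.])), (0.55, array([329., 224.])), (0.49, array([207., 122.]))]
probe [(0.77, array([285., 248.])), (0.72, array([326., 337.]))]
probe_point [(0.68, array([299., 304.]))]
side ['color', 'fx', 'fy', 'cx', 'cy', 'world_from_camera', 'shot'] 386.0085557344062 [-197.1 -781.   740.8]
press [(0.86, array([341., 249.]))]
lid_hinge [(0.2, array([372., 210.]))]
lid_handle [(0.84, array([332., 181.]))]
stud_top [(0.8, array([373., 209.]))]
stand [(0.76, array([197., 235.])), (0.66, array([245., 232.])), (0.65, array([267., 198.]))]
probe [(0.68, array([276., 199.])), (0.63, array([246., 175.])), (0.58, array([262., 184.]))]
probe_point []
19.0 {'time_s': 0.8, 'joints': array([ 1. ,  0.3,  1.5,  0. ,  1.4, -0.1]), 'joint_vel': array([ 0.,  0., -0., -0., -0.,  0.]), 'tau': array([ -0. , -40.4, -23.7,   0.1,   0. ,   0. ]), 'tcp_pos': array([230.2, 527. , 224.5]), 'tcp_rot': array([[-0.9,  0.4,  0. ],
       [ 0.4,  0.9,  0. ],
       [-0. ,  0. , -1. ]]), 'contact_force': array([ 0.8, -0.3,  1. ]), 'wrist_torque': array([-0.1,  0. ,  0. ]), 'width': 94.0377159481244}
```

View pics/a.png

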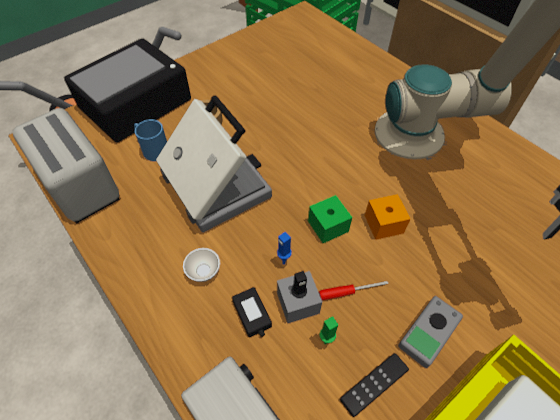

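View pics/b.png

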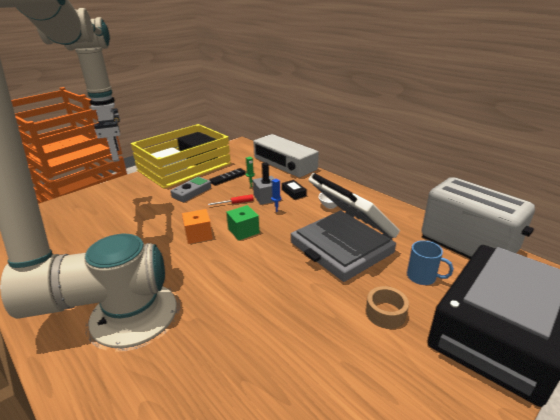

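The grey stand with the black probe sits at (299,297) in the scene view. The blue probe (285,248), green probe (328,330), and green (330,218) and orange (388,215) stands are look-alikes. The press lid shows a round stud at (178,153) and a square badge at (212,160). Next I'll fit the poses.

Run:
```python
from h import *
from scipy.optimize import least_squares
np.set_printoptions(precision=2,suppress=True)
P={n:read_camera(n) for n in["scene","side"]}
s,d=P["scene"],P["side"]
O=[]
for n in P:
    for t in["press","lid_hinge","lid_handle","stud_top"]:
        r=finder.mark_of(P[n],t)
        if r and r[0]["score"]>.5:O.append((n,t,np.array(r[0]["point"])))
def pts(v):
    x,y,yaw,a=v;R=np.array([[np.cos(yaw),-np.sin(yaw),0],[np.sin(yaw),np.cos(yaw),0],[0,0,1]])
    L=np.array([[np.cos(a),0,np.sin(a)],[0,1,0],[-np.sin(a),0,np.cos(a)]])
    h=np.array([105,0,58.]);o=np.array([x,y,0])
    return {"press":o,"lid_hinge":o+R@h,"lid_handle":o+R@(h+L@[-250,0,15]),"stud_top":o+R@(h+L@[-80,-55,35])}
def f(v):
    q=pts(v);return np.concatenate([proj(P[n],q[t])-uv for n,t,uv in O])
g=atz(s,[219,189],0);print("press at z0",g,atz(d,[341,249],0))
best=min((least_squares(f,[g[0],g[1],y,.8],loss="soft_l1") for y in np.arange(-3,3,1)),key=lambda r:r.cost)
print(best.x,best.cost);
for o,e in zip(O,f(best.x).reshape(-1,2)):print(o[:2],e)
for k,v in pts(best.x).items():print(k,v)
print("stand", tri([(s,[295,305]),(d,[267,198])]), atz(s,[295,305],0))
for n in P:
    for t in["stand","probe"]:
        for r in finder.trace(P[n],t):print(n,t,round(r["score"],2),np.round(r["rect"]), P[n]["color"][r["mask"]].mean(0))
print("handle top",atz(s,[299,273],146))
```

```text
press at z0 [ 588.36 -192.16    0.  ] [ 592.24 -198.79    0.  ]
[ 585.32 -199.     -0.15    0.82] 13.637409947201421
('scene', 'press') [0.82 0.9 ]
('scene', 'lid_hinge') [-0.04  0.65]
('scene', 'lid_handle') [-0.67  1.77]
('scene', 'stud_top') [ 0.4  -0.22]
('side', 'press') [-1.46 -0.12]
('side', 'lid_hinge') [-0.98  4.08]
('side', 'lid_handle') [2.71 3.14]
('side', 'stud_top') [2.12 2.34]
press [ 585.32 -199.      0.  ]
lid_hinge [ 689.15 -214.63   58.  ]
lid_handle [ 531.53 -190.9   251.18]
stud_top [ 652.38 -264.72  140.4 ]
stand [644.24 208.85  -2.79] [645.39 209.36   0.  ]
scene stand 0.82 [300. 301.  44.  53.] [102.84 104.93 107.06]
scene stand 0.81 [331. 218.  41.  49.] [ 47.19 118.55  24.31]
scene stand 0.7 [388. 217.  45.  42.] [  0.46  93.61 163.27]
scene probe 0.85 [327. 333.  21.  24.] [ 45.9  110.23  31.01]
scene probe 0.84 [300. 287.  17.  23.] [39.94 40.45 41.43]
scene probe 0.75 [286. 249.  14.  33.] [122.24  65.13  29.04]
side stand 0.87 [242. 223.  37.  32.] [ 55.97 116.59  49.88]
side stand 0.78 [262. 191.  15.  27.] [82.83 85.77 90.6 ]
side stand 0.68 [199. 226.  29.  34.] [ 38.38 101.08 181.7 ]
side probe 0.74 [274. 194.  12.  27.] [110.85  58.56  36.77]
side probe 0.59 [247. 172.   6.  32.] [50.6  96.25 57.47]
side probe 0.51 [268. 174.  13.  23.] [31.55 37.05 46.13]
side probe 0.29 [355. 204.  92.  68.] [ 95.36 105.85 114.47]
handle top [635.25 202.98 146.  ]
```

```bash
python3 -m handwheel '[[[0,0,-14,0,0,0.12,0],[0,0,-14,0,0,0.12,0],[0,0,-14,0,0,0.12,0],[0,0,-14,0,0,0.12,0],[0,0,-14,0,0,0.12,0],[0,0,-14,0,0,0.12,0],[0,0,-14,0,0,0.12,0],[0,0,-14,0,0,0.12,0]]]' 20
python3 -m handwheel '[[[0,0,0,0,0,0.12,0],[0,0,0,0,0,0.12,0],[0,0,0,0,0,0.12,0],[-40,0,0,0,0,0,0],[-40,0,0,0,0,0,0],[-40,0,0,0,0,0,0],[-40,0,0,0,0,0,0],[-40,0,0,0,0,0,0]]]'
cat >> h.py <<'E'
def to(x,y,z):
    s=status.get_state();R=np.array(s["tcp_rot"]);print("t",round(s["time_s"],2),"pos",np.round(s["tcp_pos"],1),"yang",round(np.arctan2(R[1,1],R[0,1]),3),"zax",np.round(R[:,2],3),"w",round(s["width"],1),"F",np.round(s["contact_force"],1))
    print("tool shift",np.round(R.T@(np.array([x,y,z])-s["tcp_pos"]),1));return s
E
python3 -c "
from h import *
to(531,-191,330)"
```

```text
time_s: 2.17
tcp_pos: [230.1, 526.9, 337.2]
tcp_rot: [[-0.192, 0.981, 0.0], [0.981, 0.192, 0.0], [0.0, 0.0, -1.0]]
contact_force: [0.2, -0.5, 0.6]
width: 43.6
time_s: 2.83
tcp_pos: [197.4, 327.7, 336.2]
tcp_rot: [[0.16, 0.987, 0.0], [0.987, -0.16, -0.0], [-0.0, 0.0, -1.0]]
contact_force: [0.7, -0.3, 0.1]
width: 0.6
t 2.83 pos [197.4 327.7 336.2] yang -0.16 zax [ 0. -0. -1.] w 0.6 F [ 0.7 -0.3  0.1]
tool shift [-458.9  412.     6.5]
```

```bash
python3 -m handwheel '[[[-28.7,25.7,0,0,0,0,0],[-28.7,25.7,0,0,0,0,0],[-28.7,25.7,0,0,0,0,0],[-28.7,25.7,0,0,0,0,0],[-28.7,25.7,0,0,0,0,0],[-28.7,25.7,0,0,0,0,0],[-28.7,25.7,0,0,0,0,0],[-28.7,25.7,0,0,0,0,0]]]'
python3 -m handwheel '[[[-28.7,25.7,0,0,0,0,0],[-28.7,25.7,0,0,0,0,0],[-28.7,25.7,0,0,0,0,0],[-28.7,25.7,0,0,0,0,0],[-28.7,25.7,0,0,0,0,0],[-28.7,25.7,0,0,0,0,0],[-28.7,25.7,0,0,0,0,0],[-28.7,25.7,0,0,0,0,0]]]'
python3 - <<'E'
from h import *
to(531,-191,330)
p=read_camera("wrist");print(np.round(p["world_from_camera"],2))
for t in["press","lid_hinge","lid_handle","stud_top"]:
    print(t,[(round(r["score"],2),np.round(r["point"])) for r in finder.mark_of(p,t)][:4])
print(proj(p,[531.5,-190.9,251]),proj(p,[652,-265,140]))
a=p["color"];b=read_camera("scene")["color"][60:270,120:400];cv2.imwrite("pics/c.png",np.hstack([a[:,:400],cv2.resize(b,(400,420))[:, :]]))
E
```

```text
time_s: 3.5
tcp_pos: [364.7, 68.1, 336.8]
tcp_rot: [[0.161, 0.987, 0.001], [0.987, -0.161, 0.0], [0.001, 0.001, -1.0]]
contact_force: [0.2, 0.7, 0.2]
width: 0.1
time_s: 4.17
tcp_pos: [531.0, -191.5, 336.4]
tcp_rot: [[0.161, 0.987, 0.0], [0.987, -0.161, 0.0], [0.0, 0.0, -1.0]]
contact_force: [-0.3, 0.1, 0.1]
width: 0.5
t 4.17 pos [ 531.  -191.5  336.4] yang -0.162 zax [ 0.  0. -1.] w 0.5 F [-0.3  0.1  0.1]
tool shift [ 0.5 -0.1  6.4]
[[ 9.9000e-01  1.6000e-01  4.0000e-02  5.4124e+02]
 [-1.6000e-01  9.6000e-01  2.3000e-01 -1.2417e+02]
 [ 0.0000e+00 -2.3000e-01  9.7000e-01  4.9597e+02]
 [ 0.0000e+00  0.0000e+00  0.0000e+00  1.0000e+00]]
press []
lid_hinge []
lid_handle [(0.75, array([276., 224.]))]
stud_top [(0.91, array([407., 242.]))]
[280.71113352 222.82039379] [405.25460349 244.30000162]
```

View pics/c.png

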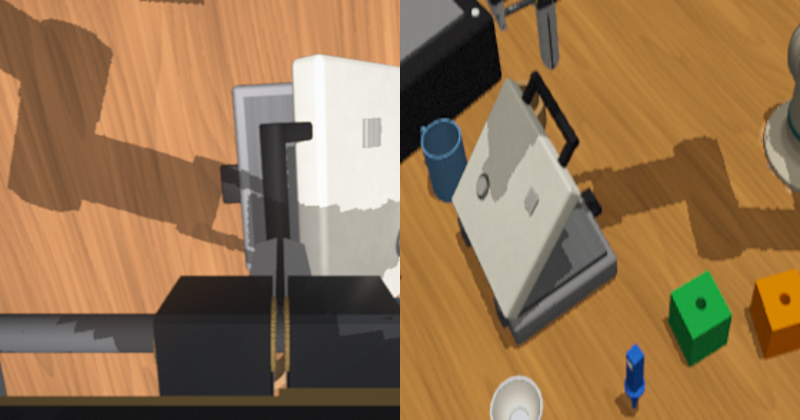

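The wrist view shows the closed fingers just above the bar, around (277,250). The bar runs vertically at column ~275, so it lies about 3 mm toward -y of the tool. Lowering to contact.

```bash
python3 -m handwheel '[[[0,-0.4,6,0,0,0,0],[0,-0.4,6,0,0,0,0],[0,-0.4,6,0,0,0,0],[0,-0.4,6,0,0,0,0],[0,-0.4,6,0,0,0,0],[0,-0.4,6,0,0,0,0],[0,-0.4,6,0,0,0,0],[0,-0.4,6,0,0,0,0]]]'
python3 -m handwheel '[[[0,0,2,0,0,0,0],[0,0,2,0,0,0,0],[0,0,2,0,0,0,0],[0,0,1,0,0,0,0],[0,0,1,0,0,0,0],[0,0,1,0,0,0,0],[0,0,1,0,0,0,0],[0,0,1,0,0,0,0]]]'
python3 - <<'E'
from h import *
to(531,-191,277)
ph=.88
out=[]
while ph>.06:
    n=ph-.024; out.append((round(-250.4*(np.cos(n)-np.cos(ph)),1),round(250.4*(np.sin(ph)-np.sin(n)),1)));ph=n
print(out)
E
```

```text
time_s: 5.13
tcp_pos: [527.1, -189.1, 287.7]
tcp_rot: [[0.16, 0.987, -0.0], [0.987, -0.16, 0.0], [0.0, -0.0, -1.0]]
contact_force: [-0.4, -0.4, -0.2]
width: 0.5
time_s: 5.8
tcp_pos: [527.3, -189.1, 277.5]
tcp_rot: [[0.16, 0.987, 0.0], [0.987, -0.16, -0.0], [0.0, 0.0, -1.0]]
contact_force: [-0.4, 0.3, -0.2]
width: 0.6
t 5.8 pos [ 527.3 -189.1  277.5] yang -0.161 zax [ 0. -0. -1.] w 0.6 F [-0.4  0.3 -0.2]
tool shift [-1.2  3.9  0.5]
[(np.float64(-4.6), np.float64(3.9)), (np.float64(-4.5), np.float64(4.0)), (np.float64(-4.4), np.float64(4.1)), (np.float64(-4.3), np.float64(4.2)), (np.float64(-4.2), np.float64(4.3)), (np.float64(-4.1), np.float64(4.4)), (np.float64(-4.0), np.float64(4.5)), (np.float64(-3.9), np.float64(4.6)), (np.float64(-3.8), np.float64(4.7)), (np.float64(-3.6), np.float64(4.8)), (np.float64(-3.5), np.float64(4.9)), (np.float64(-3.4), np.float64(4.9)), (np.float64(-3.3), np.float64(5.0)), (np.float64(-3.2), np.float64(5.1)), (np.float64(-3.0), np.float64(5.2)), (np.float64(-2.9), np.float64(5.3)), (np.float64(-2.8), np.float64(5.3)), (np.float64(-2.7), np.float64(5.4)), (np.float64(-2.5), np.float64(5.4)), (np.float64(-2.4), np.float64(5.5)), (np.float64(-2.3), np.float64(5.6)), (np.float64(-2.1), np.float64(5.6)), (np.float64(-2.0), np.float64(5.7)), (np.float64(-1.9), np.float64(5.7)), (np.float64(-1.7), np.float64(5.8)), (np.float64(-1.6), np.float64(5.8)), (np.float64(-1.5), np.float64(5.8)), (np.float64(-1.3), np.float64(5.9)), (np.float64(-1.2), np.float64(5.9)), (np.float64(-1.0), np.float64(5.9)), (np.float64(-0.9), np.float64(5.9)), (np.float64(-0.7), np.float64(6.0)), (np.float64(-0.6), np.float64(6.0)), (np.float64(-0.5), np.float64(6.0)), (np.float64(-0.3), np.float64(6.0))]
```

```bash
python3 -m handwheel '[[[0,0,1.2,0,0,0,0],[0,0,1.2,0,0,0,0],[0,0,1.2,0,0,0,0],[0,0,1.2,0,0,0,0],[0,0,1.2,0,0,0,0],[0,0,1.2,0,0,0,0],[0,0,1.2,0,0,0,0],[0,0,1.2,0,0,0,0]]]'
python3 - <<'E'
from h import *
to(531,-191,277)
p=read_camera("side");
for t in["lid_handle"]: print([(round(r["score"],2),np.round(r["point"])) for r in finder.mark_of(p,t)][:2])
print(proj(p,[531.5,-190.9,251]))
a=p["color"][130:270,270:430];cv2.imwrite("pics/d.png",cv2.resize(a,None,fx=4,fy=4))
E
```

```text
time_s: 6.47
tcp_pos: [522.6, -188.6, 270.6]
tcp_rot: [[0.16, 0.987, -0.008], [0.987, -0.16, -0.0], [-0.002, -0.008, -1.0]]
contact_force: [-13.7, 1.9, 19.3]
width: 0.9
t 6.47 pos [ 522.6 -188.6  270.6] yang -0.161 zax [-0.008 -0.    -1.   ] w 0.9 F [-13.7   1.9  19.3]
tool shift [-1.   8.6 -6.5]
[(0.78, array([327., 187.])), (0.23, array([424., 278.]))]
[330.40483919 183.4068434 ]
```

View pics/d.png

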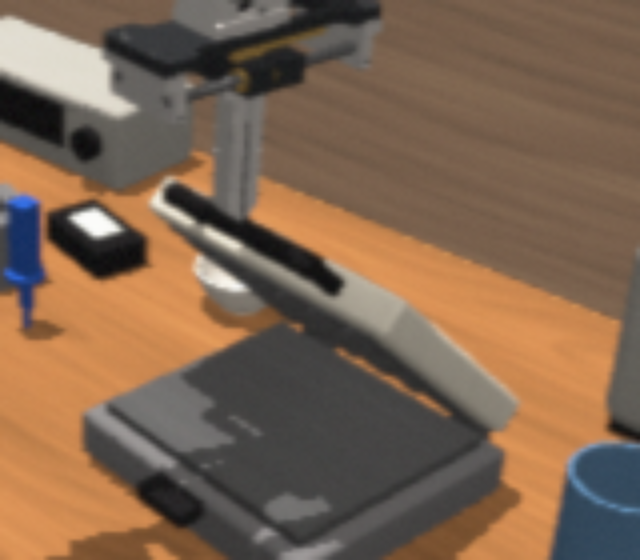

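The side view shows the fingertips resting on the bar. The tool was dragged about 5 mm toward the robot as the lid moved, which fits φ≈0.83 with a sticking contact. I'll follow the arc from there.

```bash
python3 -m handwheel '[[[0,-3,0,0,0,0,0],[0,-3,0,0,0,0,0],[0,-4.4,4.1,0,0,0,0],[0,-4.3,4.2,0,0,0,0],[0,-4.2,4.3,0,0,0,0],[0,-4.1,4.4,0,0,0,0],[0,-4,4.5,0,0,0,0],[0,-3.9,4.6,0,0,0,0]]]'
python3 -c "
from h import *
to(522,-191,242)"
```

```text
time_s: 7.23
tcp_pos: [495.1, -185.4, 242.9]
tcp_rot: [[0.16, 0.987, -0.002], [0.987, -0.16, -0.003], [-0.004, -0.001, -1.0]]
contact_force: [-4.6, -3.0, 7.4]
width: 0.3
t 7.23 pos [ 495.1 -185.4  242.9] yang -0.161 zax [-0.002 -0.003 -1.   ] w 0.3 F [-4.6 -3.   7.4]
tool shift [-1.2 27.4  0.8]
```

```bash
python3 -m handwheel '[[[0,-3.7,4.7,0,0,0,0],[0,-3.6,4.8,0,0,0,0],[0,-3.5,4.9,0,0,0,0],[0,-3.4,5,0,0,0,0],[0,-3.3,5,0,0,0,0],[0,-3.2,5.1,0,0,0,0],[0,-3,5.2,0,0,0,0],[0,-2.9,5.3,0,0,0,0]]]'
python3 -c "
from h import *
s=to(522,-191,242);h=s['tcp_pos'][2]-28-58;p=np.arcsin(h/250.4);print('phi',p,689-.988*250.4*np.cos(p))"
```

```text
time_s: 7.9
tcp_pos: [469.4, -180.6, 202.0]
tcp_rot: [[0.16, 0.987, -0.001], [0.987, -0.16, -0.002], [-0.002, -0.001, -1.0]]
contact_force: [-3.5, -1.5, 4.2]
width: 0.5
t 7.9 pos [ 469.4 -180.6  202. ] yang -0.161 zax [-0.001 -0.002 -1.   ] w 0.5 F [-3.5 -1.5  4.2]
tool shift [ -1.9  53.5 -40. ]
phi 0.4818627401739861 469.77489733304105
```

```bash
python3 -m handwheel '[[[0,-2.8,5.3,0,0,0,0],[0,-2.6,5.4,0,0,0,0],[0,-2.5,5.4,0,0,0,0],[0,-2.4,5.5,0,0,0,0],[0,-2.3,5.6,0,0,0,0],[0,-2.1,5.6,0,0,0,0],[0,-2,5.7,0,0,0,0],[0,-1.9,5.7,0,0,0,0]]]'
python3 -c "
from h import *
s=to(522,-191,242);h=s['tcp_pos'][2]-28-58;p=np.arcsin(h/250.4);print('phi',p,689-.988*250.4*np.cos(p))"
```

```text
time_s: 8.57
tcp_pos: [452.1, -176.9, 156.9]
tcp_rot: [[0.16, 0.987, 0.0], [0.987, -0.16, 0.0], [0.0, 0.0, -1.0]]
contact_force: [-1.4, -1.5, 1.9]
width: 0.8
t 8.57 pos [ 452.1 -176.9  156.9] yang -0.161 zax [ 0.  0. -1.] w 0.8 F [-1.4 -1.5  1.9]
tool shift [ -2.7  71.3 -85.1]
phi 0.2870787204419629 451.7294159159842
```

```bash
python3 -m handwheel '[[[0,-1.5,5.5,0,0,0,0],[0,-1.4,5.5,0,0,0,0],[0,-1.2,5.5,0,0,0,0],[0,-1,5,0,0,0,0],[0,-0.9,5,0,0,0,0],[0,-0.8,5,0,0,0,0],[0,-0.6,4,0,0,0,0],[0,-0.5,3,0,0,0,0]]]'
python3 -m handwheel '[[[0,-0.2,1.5,0,0,0,0],[0,-0.2,1.5,0,0,0,0],[0,-0.2,1.5,0,0,0,0],[0,-0.1,1.5,0,0,0,0],[0,-0.1,1.5,0,0,0,0],[0,-0.1,1.2,0,0,0,0],[0,0,1.2,0,0,0,0],[0,0,1.2,0,0,0,0]]]'
python3 -m handwheel '[[[0,0,1.2,0,0,0,0],[0,0,1.2,0,0,0,0],[0,0,1,0,0,0,0],[0,0,1,0,0,0,0],[0,0,1,0,0,0,0],[0,0,1,0,0,0,0],[0,0,0.7,0,0,0,0],[0,0,0.5,0,0,0,0]]]'
```

```text
time_s: 9.23
tcp_pos: [444.0, -175.3, 118.4]
tcp_rot: [[0.16, 0.987, -0.001], [0.987, -0.16, 0.001], [0.001, -0.001, -1.0]]
contact_force: [-2.0, 0.6, 2.0]
width: 0.5
time_s: 9.9
tcp_pos: [443.5, -175.5, 107.9]
tcp_rot: [[0.16, 0.987, 0.0], [0.987, -0.16, 0.0], [0.0, 0.0, -1.0]]
contact_force: [-1.5, 0.8, 1.7]
width: 0.4
time_s: 10.57
tcp_pos: [443.4, -175.6, 101.0]
tcp_rot: [[0.16, 0.987, 0.0], [0.987, -0.16, -0.0], [-0.0, 0.0, -1.0]]
contact_force: [-3.4, 1.3, 11.4]
width: 0.6
```

```bash
python3 -m handwheel '[[[0,0,0.5,0,0,0,0],[0,0,0.5,0,0,0,0],[0,0,0,0,0,0,0],[0,0,-10,0,0,0,0],[0,0,-30,0,0,0,0],[0,0,-35,0,0,0,0],[0,0,-35,0,0,0,0],[0,0,-35,0,0,0,0]]]'
python3 -m handwheel '[[[30,10,0,0,0,0,60],[34,11,0,0,0,0,60],[34,11,0,0,0,0,60],[34,11,0,0,0,0,60],[34,11,0,0,0,0,60],[34,11,0,0,0,0,60],[34,11,0,0,0,0,60],[34,11,0,0,0,0,60]]]'
python3 -m handwheel '[[[34,11,0,0,0,0,60],[34,11,0,0,0,0,60],[34,11,0,0,0,0,60],[34,11,0,0,0,0,60],[4,2,0,0,0,0,60],[0,0,0,0,0,0,60],[0,0,0,0,0,0,60],[0,0,0,0,0,0,60]]]'
python3 - <<'E'
from h import *
s=to(640,206,230)
p=read_camera("wrist");q=read_camera("scene");d=read_camera("side")
for n,c in(("w",p),("s",q),("d",d)):
  for t in["stand","probe","press","lid_handle","stud_top","lid_hinge"]:
    print(n,t,[(round(r["score"],2),np.round(r["point"])) for r in finder.mark_of(c,t)][:4])
for r in finder.trace(p,"probe"):print(round(r["score"],2),r["rect"],p["color"][r["mask"]].mean(0))
print([proj(p,[640,206,z]) for z in (0,70,146)])
cv2.imwrite("pics/e.png",p["color"])
E
```

```text
time_s: 11.23
tcp_pos: [443.8, -175.6, 245.8]
tcp_rot: [[0.16, 0.987, 0.001], [0.987, -0.16, -0.0], [-0.0, 0.001, -1.0]]
contact_force: [-0.4, -0.7, 0.4]
width: 0.4
time_s: 11.9
tcp_pos: [573.5, 77.0, 244.2]
tcp_rot: [[0.16, 0.987, 0.002], [0.987, -0.16, 0.0], [0.001, 0.002, -1.0]]
contact_force: [0.5, 0.3, 0.4]
width: 50.5
time_s: 12.57
tcp_pos: [639.7, 204.7, 244.3]
tcp_rot: [[0.161, 0.987, -0.0], [0.987, -0.161, -0.001], [-0.001, -0.0, -1.0]]
contact_force: [0.8, -0.4, 0.3]
width: 60.2
t 12.57 pos [639.7 204.7 244.3] yang -0.162 zax [-0.    -0.001 -1.   ] w 60.2 F [ 0.8 -0.4  0.3]
tool shift [ 1.3  0.  14.3]
w stand [(0.75, array([ 10., 246.])), (0.62, array([276., 180.]))]
w probe [(0.76, array([271.,  73.])), (0.59, array([277., 195.])), (0.55, array([255., 291.]))]
w press []
w lid_handle []
w stud_top []
w lid_hinge []
s stand [(0.94, array([384., 224.])), (0.83, array([300., 305.])), (0.46, array([332., 225.])), (0.32, array([197., 154.]))]
s probe [(0.83, array([326., 336.])), (0.54, array([300., 295.]))]
s press [(0.88, array([219., 187.]))]
s lid_handle [(0.81, array([260.
[... 191 characters left out ...]
0.79, array([199., 233.]))]
d probe [(0.65, array([267., 182.])), (0.65, array([250., 176.])), (0.5, array([274., 198.]))]
d press [(0.63, array([342., 248.])), (0.39, array([363., 231.]))]
d lid_handle [(0.58, array([305., 248.]))]
d stud_top [(0.94, array([358., 230.])), (0.69, array([233., 202.]))]
d lid_hinge [(0.97, array([365., 221.])), (0.22, array([342., 247.]))]
0.94 [256.4, 292.1, 31.1, 47.5] [141.27281649  78.11776251  61.00392542]
0.81 [273.3, 65.0, 40.0, 54.8] [123.08163265 192.20011338 116.93424036]
0.75 [279.4, 200.8, 32.2, 55.3] [71.06183511 71.13098404 76.26396277]
[array([279.96534817, 185.11414186]), array([280.08512957, 197.19852362]), array([280.28450799, 217.31320835])]
```

View pics/e.png

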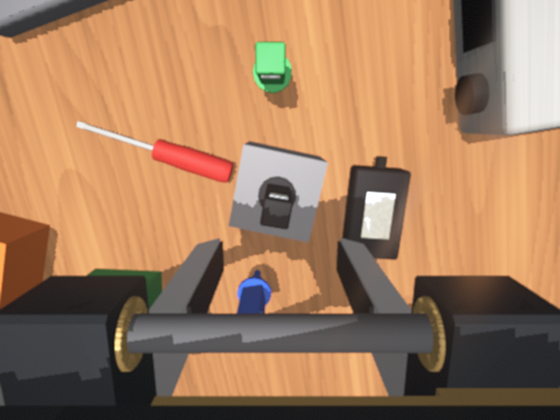

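Lid detections now fit "closed". The black probe in the grey stand is at (277,200), with green at (272,65) and blue at (255,292). I'll confirm in one enlarged crop, together with the lid.

Run:
```python
from h import *
np.set_printoptions(precision=2,suppress=True)
p=read_camera("wrist");q=read_camera("scene");d=read_camera("side")
a=cv2.resize(p["color"][140:250,225:335],(400,400),interpolation=cv2.INTER_CUBIC)
a=np.clip(a.astype(float)*1.6,0,255).astype(np.uint8)
b=cv2.resize(q["color"][110:230,150:270],(400,400),interpolation=cv2.INTER_CUBIC)
cv2.imwrite("pics/f.png",np.hstack([a,b]))
print("stud",tri([(q,[196,155]),(d,[358,230])]),atz(q,[196,155],93),atz(d,[358,230],93))
print("handle",tri([(q,[260,148]),(d,[305,248])]),"hinge",tri([(q,[181,191]),(d,[365,221])]),atz(q,[181,191],58))
print("stand",tri([(q,[300,305]),(d,[270,199])]),atz(p,[276,180],0))
print("blue",atz(q,[285,262],0),"green",atz(q,[327,345],0))
print("probe org",tri([(q,[300,295]),(d,[267,182])]),atz(p,[277,195],70))
y=-.161;R=np.array([[np.cos(y),-np.sin(y)],[np.sin(y),np.cos(y)]]);print("stud model",np.array([585.3,-199])+R@[25,-55])
```

```text
stud [ 601.28 -254.06   96.78] [ 603.19 -262.71   93.  ] [ 599.73 -248.68   93.  ]
handle [ 442.34 -185.22   76.55] hinge [ 693.09 -207.44   61.79] [ 691.39 -209.27   58.  ]
stand [642.83 207.63  -6.15] [636.93 213.86   0.  ]
blue [590.88 106.19   0.  ] green [650.75 326.41   0.  ]
probe org [644.26 213.86  65.08] [637.87 209.86  70.  ]
stud model [ 601.16 -257.3 ]
```

View pics/f.png

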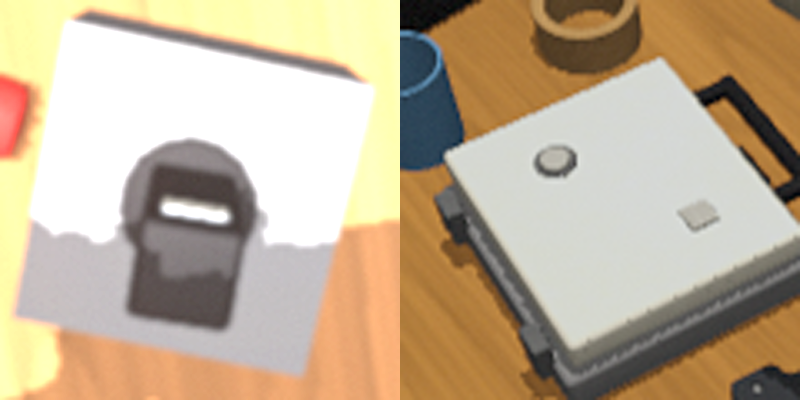

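Confirmed: black probe in the grey stand, handle turned about +7° about tool z. The lid is shut, with the round stud at crop (555,160) and the badge at (700,213). Grasping now.

```bash
python3 -m handwheel '[[[1.7,-2.6,0,0,0,0,60],[0,0,0,0,0,0.12,60],[0,0,14,0,0,0,60],[0,0,18,0,0,0,60],[0,0,18,0,0,0,60],[0,0,18,0,0,0,60],[0,0,18,0,0,0,60],[0,0,18,0,0,0,60]]]' 40
python3 -m handwheel '[[[0,0,14,0,0,0,60],[0,0,9,0,0,0,60],[0,0,5,0,0,0,60],[0,0,0,0,0,0,60],[0,0,0,0,0,0,60],[0,0,0,0,0,0,60],[0,0,0,0,0,0,30],[0,0,0,0,0,0,25]]]'
python3 - <<'E'
from h import *
s=to(637.4,206.8,112)
p=read_camera("wrist");cv2.imwrite("pics/g.png",p["color"])
E
```

```text
time_s: 14.48
tcp_pos: [637.6, 208.2, 139.7]
tcp_rot: [[0.277, 0.961, 0.0], [0.961, -0.277, 0.0], [0.0, 0.0, -1.0]]
contact_force: [-0.9, 0.2, -0.3]
width: 60.1
time_s: 15.15
tcp_pos: [638.3, 208.1, 113.4]
tcp_rot: [[0.277, 0.961, 0.002], [0.961, -0.277, 0.0], [0.001, 0.002, -1.0]]
contact_force: [0.6, 0.8, 0.2]
width: 49.9
t 15.15 pos [638.3 208.1 113.4] yang -0.281 zax [ 0.002  0.    -1.   ] w 49.9 F [0.6 0.8 0.2]
tool shift [-1.5 -0.5  1.3]
```

View pics/g.png

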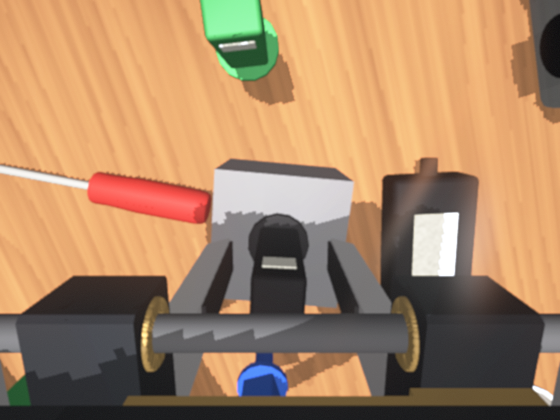

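The handle at (278,275) is centred between the fingers and square to them. Closing and testing the grip.

```bash
python3 -m handwheel '[[[0,0,0,0,0,0,10],[0,0,0,0,0,0,10],[0,0,0,0,0,0,10],[0,0,0,0,0,0,10],[0,0,0,0,0,0,10],[0,0,0,0,0,0,10],[0,0,0,0,0,0,10],[0,0,0,0,0,0,10]]]' 40
python3 -m handwheel '[[[0,0,0,0,0,0,10],[0,0,-2,0,0,0,10],[0,0,-6,0,0,0,10],[0,0,-12,0,0,0,10],[0,0,-14,0,0,0,10],[0,0,-14,0,0,0,10],[0,0,-14,0,0,0,10],[0,0,-14,0,0,0,10]]]'
python3 -m handwheel '[[[0,0,-14,0,0,0,10],[0,0,-20,0,0,0,10],[0,0,-20,0,0,0,10],[0,0,-20,0,0,0,10],[0,0,-10,0,0,0,10],[0,0,0,0,0,0,10],[0,0,0,0,0,0,10],[0,0,0,0,0,0,10]]]'
python3 - <<'E'
from h import *
to(601,-257,260)
E
```

```text
time_s: 15.87
tcp_pos: [637.7, 208.0, 112.4]
tcp_rot: [[0.277, 0.961, -0.0], [0.961, -0.277, 0.0], [0.0, -0.0, -1.0]]
contact_force: [-0.7, 0.6, 1.4]
width: 21.8
time_s: 16.53
tcp_pos: [637.8, 207.9, 189.1]
tcp_rot: [[0.277, 0.961, -0.0], [0.961, -0.277, -0.0], [-0.0, -0.0, -1.0]]
contact_force: [-0.4, 0.6, -2.5]
width: 21.6
time_s: 17.2
tcp_pos: [637.1, 207.8, 270.8]
tcp_rot: [[0.277, 0.961, -0.003], [0.961, -0.277, -0.001], [-0.001, -0.002, -1.0]]
contact_force: [-0.2, -0.3, -3.2]
width: 22.3
t 17.2 pos [637.1 207.8 270.8] yang -0.281 zax [-0.003 -0.001 -1.   ] w 22.3 F [-0.2 -0.3 -3.2]
tool shift [-456.6   94.3   11.2]
```

```bash
python3 -m handwheel '[[[-20,4,0,0,0,0,10],[-36,7.5,0,0,0,0,10],[-36,7.5,0,0,0,0,10],[-36,7.5,0,0,0,0,10],[-36,7.5,0,0,0,0,10],[-36,7.5,0,0,0,0,10],[-36,7.5,0,0,0,0,10],[-36,7.5,0,0,0,0,10]]]'
python3 -m handwheel '[[[-36,7.5,0,0,0,0,10],[-36,7.5,0,0,0,0,10],[-36,7.5,0,0,0,0,10],[-36,7.5,0,0,0,0,10],[-30,6,10,0,0,0,10],[-10,1.5,10,0,0,0,10],[0,0,10,0,0,0,10],[0,0,10,0,0,0,10]]]'
python3 -m handwheel '[[[0,0,10,0,0,0,10],[0,0,5,0,0,0,10],[0,0,0,0,0,0,10],[0,0,0,0,0,0,10],[0,0,0,0,0,0,10],[0,0,0,0,0,0,10],[0,0,0,0,0,0,10],[0,0,0,0,0,0,10]]]'
python3 - <<'E'
from h import *
s=to(601,-257,200)
w=read_camera("wrist");q=read_camera("scene");d=read_camera("side")
for n,c in(("w",w),("s",q),("d",d)):
  for t in["probe","probe_point","stud_top"]:
    print(n,t,[(round(r["score"],2),np.round(r["point"],1)) for r in finder.mark_of(c,t)][:3])
X=s["tcp_pos"]
for c in(w,q,d):print(proj(c,X-[0,0,96]),proj(c,[601,-257,93]))
b=cv2.resize(q["color"][90:190,140:240],(400,400),interpolation=cv2.INTER_CUBIC)
e=cv2.resize(d["color"][150:250,310:410],(400,400),interpolation=cv2.INTER_CUBIC)
cv2.imwrite("pics/i.png",np.hstack([b,e]))
E
```

```text
time_s: 17.87
tcp_pos: [615.5, -70.5, 270.6]
tcp_rot: [[0.277, 0.961, -0.003], [0.961, -0.277, 0.001], [-0.0, -0.003, -1.0]]
contact_force: [-0.3, 0.0, -2.2]
width: 21.8
time_s: 18.53
tcp_pos: [600.9, -255.4, 229.9]
tcp_rot: [[0.278, 0.96, -0.002], [0.96, -0.278, 0.003], [0.002, -0.003, -1.0]]
contact_force: [0.1, 0.6, -1.4]
width: 21.8
time_s: 19.2
tcp_pos: [601.9, -256.2, 218.0]
tcp_rot: [[0.277, 0.961, 0.001], [0.961, -0.277, -0.0], [-0.0, 0.001, -1.0]]
contact_force: [-1.0, -0.3, -1.5]
width: 21.8
t 19.2 pos [ 601.9 -256.2  218. ] yang -0.281 zax [ 0.001 -0.    -1.   ] w 21.8 F [-1.  -0.3 -1.5]
tool shift [-1.  -0.6 17.9]
w probe [(0.76, array([283.3, 242.3]))]
w probe_point []
w stud_top [(0.88, array([285. , 213.2]))]
s probe [(0.86, array([286.2, 253.5])), (0.59, array([193.4, 136.9]))]
s probe_point [(0.5, array([350.6, 288. ]))]
s stud_top [(0.69, array([198.8, 158.2]))]
d probe [(0.85, array([361.6, 209.9])), (0.74, array([248.9, 173.5])), (0.66, array([384.2, 310.6]))]
d probe_point [(0.7, array([305.4, 243.3]))]
d stud_top [(0.77, array([360.4, 230.7]))]
[280.16303851 219.78893858] [279.26499061 211.87439494]
[196.00535682 148.82247978] [197.81134034 155.83102862]
[361.45288702 222.48452969] [360.57723904 230.97898297]
```

View pics/i.png

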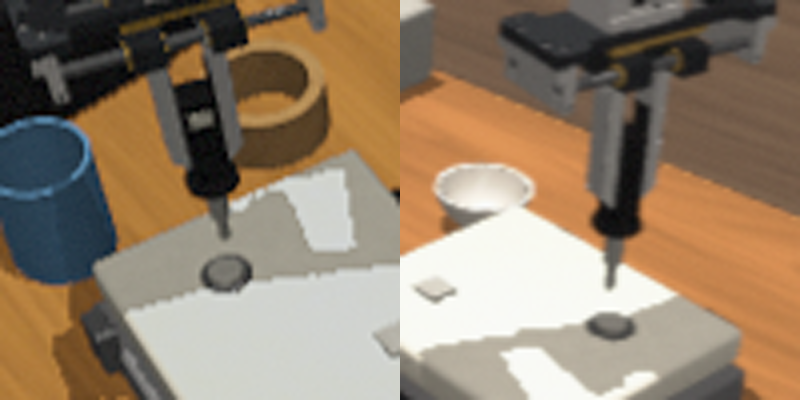

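Run:
```python
from h import *
from scipy.optimize import least_squares
np.set_printoptions(precision=1,suppress=True)
s=status.get_state();P={"s":read_camera("scene"),"d":read_camera("side"),"w":read_camera("wrist")}
T={"s":[196.5,149],"d":[362.5,222]};S={"s":[196.5,157.4],"d":[362.7,230.8]}
N={}
def dark(n):pass
tip=tri([(P[n],T[n]) for n in T]);print("tip",tip,"tcp",s["tcp_pos"])
f=lambda z,o:least_squares(lambda v:np.concatenate([proj(P[n],[*v,z])-o[n] for n in o]),[600,-257])
r=f(93,S);print("stud",r.x,r.fun)
for n in "sd":print(n,atz(P[n],T[n],s["tcp_pos"][2]-96),atz(P[n],S[n],93))
for i in range(1):print("wrist stud",atz(P["w"],finder.mark_of(P["w"],"stud_top")[0]["point"],93))
# ellipse centre of stud from masks
for n in "sdw":
    for m in finder.trace(P[n],"stud_top")[:2]: print(n,round(m["score"],2),np.array(m["rect"]))
cv2.imwrite("pics/j.png",cv2.resize(P["w"]["color"][130:290,180:380],(800,640))[:600])
```

```text
tip [ 602.7 -256.4  122.6] tcp [ 601.6 -256.2  217.3]
stud [ 606.9 -257.7] [-0.6 -0.7 -0.7 -0.5]
s [ 601.  -255.4  121.3] [ 606.9 -254.4   93. ]
d [ 606.9 -256.2  121.3] [ 606.1 -260.8   93. ]
wrist stud [ 604.  -257.7   93. ]
s 0.9 [219.9 173.2 111.8  91.3]
d 0.77 [340.2 234.6 106.3  64.2]
w 0.8 [210.9 139.2 335.5 270.9]
```

View pics/j.png

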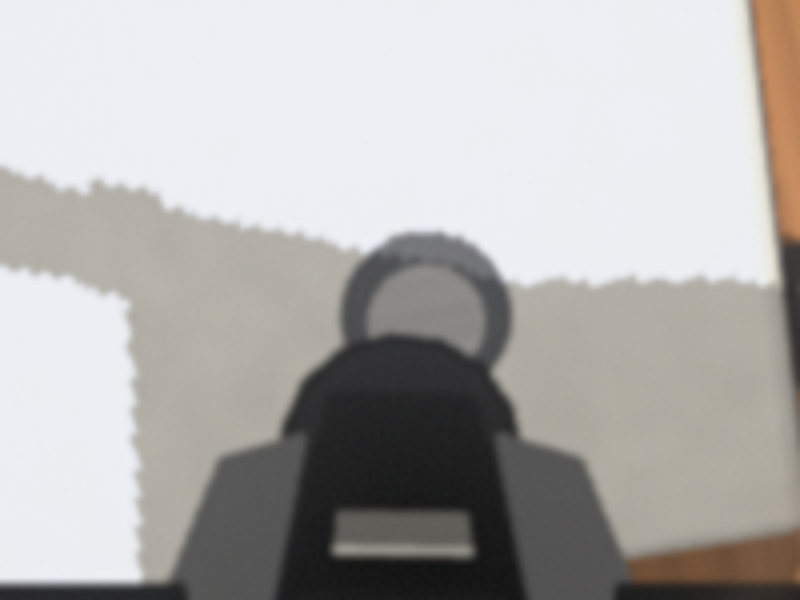

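The tip is above the stud but about 4 mm short in x: in the wrist view the stud centre is at (426,322) in the crop and the probe axis at 400. Correcting, then descending. Half-way should be at TCP z ≈ 179.4.

```bash
python3 -m handwheel '[[[0.6,4.2,0,0,0,0,10],[0,0,3,0,0,0,10],[0,0,4,0,0,0,10],[0,0,4,0,0,0,10],[0,0,4,0,0,0,10],[0,0,4,0,0,0,10],[0,0,3,0,0,0,10],[0,0,2,0,0,0,10]]]' 45
python3 -m handwheel '[[[0,0,1,0,0,0,10],[0,0,1,0,0,0,10],[0,0,1,0,0,0,10],[0,0,1,0,0,0,10],[0,0,1,0,0,0,10],[0,0,0,0,0,0,10],[0,0,0,0,0,0,10],[0,0,0,0,0,0,10]]]'
python3 -m handwheel '[[[0,0,1,0,0,0,10],[0,0,1,0,0,0,10],[0,0,1,0,0,0,10],[0,0,1,0,0,0,10],[0,0,1,0,0,0,10],[0,0,0,0,0,0,10],[0,0,0,0,0,0,10],[0,0,0,0,0,0,10]]]'
```

```text
time_s: 20.82
tcp_pos: [605.6, -256.6, 192.6]
tcp_rot: [[0.277, 0.961, -0.001], [0.961, -0.277, 0.001], [0.0, -0.001, -1.0]]
contact_force: [0.5, 0.8, -1.0]
width: 21.9
time_s: 21.48
tcp_pos: [606.0, -256.9, 188.8]
tcp_rot: [[0.277, 0.961, 0.001], [0.961, -0.277, -0.0], [-0.0, 0.001, -1.0]]
contact_force: [-1.0, 0.6, -0.4]
width: 21.7
time_s: 22.15
tcp_pos: [606.0, -256.9, 183.5]
tcp_rot: [[0.277, 0.961, 0.0], [0.961, -0.277, -0.0], [-0.0, 0.0, -1.0]]
contact_force: [-0.0, -1.1, 2.1]
width: 21.4
```

```bash
python3 -m handwheel '[[[0,0,1,0,0,0,10],[0,0,1,0,0,0,10],[0,0,1,0,0,0,10],[0,0,1,0,0,0,10],[0,0,0,0,0,0,10],[0,0,0,0,0,0,10],[0,0,0,0,0,0,10],[0,0,0,0,0,0,10]]]'
python3 - <<'E'
from h import *
s=to(606,-257,179.4)
q=read_camera("scene");d=read_camera("side");F=[]
for i in range(6):F.append(status.get_state()["contact_force"][2]);read_camera("wrist")
print("Fz mean",np.mean(F),F)
b=cv2.resize(q["color"][90:190,140:240],(400,400),interpolation=cv2.INTER_CUBIC)
e=cv2.resize(d["color"][150:250,310:410],(400,400),interpolation=cv2.INTER_CUBIC)
cv2.imwrite("pics/k.png",np.hstack([b,e]))
E
```

```text
time_s: 22.82
tcp_pos: [606.0, -256.8, 179.5]
tcp_rot: [[0.277, 0.961, 0.0], [0.961, -0.277, -0.0], [-0.0, 0.0, -1.0]]
contact_force: [-0.5, 0.6, 2.7]
width: 22.2
t 22.82 pos [ 606.  -256.8  179.5] yang -0.281 zax [ 0. -0. -1.] w 22.2 F [-0.5  0.6  2.7]
tool shift [-0.1  0.1  0.1]
Fz mean 2.9495024608796077 [np.float64(2.9253811595466437), np.float64(2.551729320479023), np.float64(2.9922301803564504), np.float64(2.9945342559247052), np.float64(3.480905988742833), np.float64(2.752233860227992)]
```

View pics/k.png

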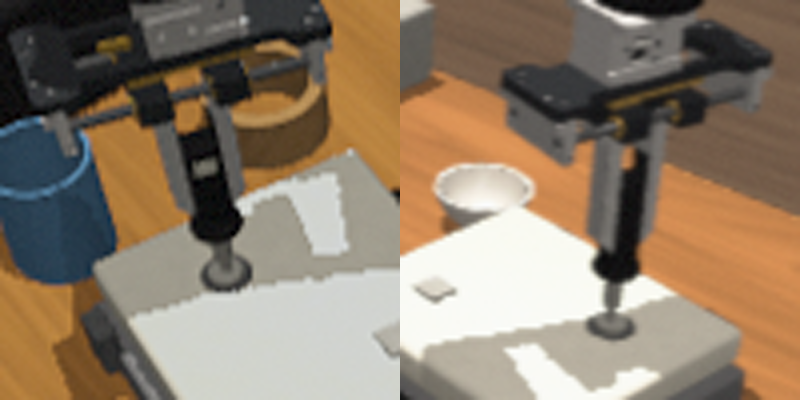

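In both views the tip stands on the stud, at crop (224,268) and (611,318). The spring force is about 2.95 plus 1.9 probe weight, so 4.9 N, or half-way. Holding for over 2 s.

```bash
for i in 1 2 3 4; do python3 -m handwheel '[[[0,0,0,0,0,0,10],[0,0,0,0,0,0,10],[0,0,0,0,0,0,10],[0,0,0,0,0,0,10],[0,0,0,0,0,0,10],[0,0,0,0,0,0,10],[0,0,0,0,0,0,10],[0,0,0,0,0,0,10]]]' | grep -v rot; done; python3 -c "
from h import *
print(order.sign_off())"
```

```text
time_s: 23.88
tcp_pos: [605.9, -256.8, 179.4]
contact_force: [0.4, -0.4, 4.0]
width: 21.8
time_s: 24.55
tcp_pos: [605.9, -256.8, 179.4]
contact_force: [1.5, -0.7, 3.2]
width: 22.0
time_s: 25.22
tcp_pos: [605.9, -256.8, 179.3]
contact_force: [0.3, -0.4, 2.8]
width: 21.8
time_s: 25.88
tcp_pos: [605.9, -256.8, 179.4]
contact_force: [2.1, -0.2, 3.1]
width: 21.7
the job is handed in; nothing more can be done
None
```

The job is handed in, with the probe still held on the stud when I finished at about 26 s. No verdict was reported.

- **Lid:** I pushed the handle bar down along its arc with closed fingers, slowing to about 12 mm/s near the stop. At the stop I read 11 N with the fingertips at 82 mm, which is where the bar's top should be when shut. The camera also showed the lid closed.
- **Probe:** I took the black probe from the grey stand by its handle only after the lid was shut. The grip width read 22 mm, matching the handle.
- **Hold:** The tip stood on the round stud in both the scene and side views. The TCP stayed at 179.4 mm for about 3 s, the height at which the tip should be half-way in. The spring force was about 5 N after allowing for the probe's weight.

**Checks that disagreed:**
- When I first touched the bar I pressed too steeply, and the contact force reached about 24 N. I corrected this by following the arc.
- The camera estimates of the stud differed by about 5 mm in x. I lined up the tip on the stud by comparing them in the pictures instead.

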